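Lock the filter cover of the bench dust extractor

ROBOT

A 6-joint arm with a two-finger parallel gripper is mounted at the origin on the work surface. World frame = base frame: x ahead of the robot, y to its left, z up, the work surface at z = 0. Lengths are in mm, angles in rad, forces in N, time in s.
With the tool pointing down it reaches from about 275 to 750 mm from the base axis. Payload 10.2 kg.
Tool frame: the origin (TCP) lies at the very end of the fingers, on their centre line; the grasp point (between the pads) lies 19 mm behind it; z points along the fingers, y is the line along which they close (so a half turn about z gives the same grasp; the last joint's range is limited). The gripper opens to 85 mm and grips with 20 to 120 N. Pads are 22 mm wide; open, the fingers measure 114 mm over their backs; the gripper's body (76 mm by 85 mm) begins 54 mm behind the grasp point. The pads swing forward as they close: fully open they stand 13 mm farther back than shut.
Start: joints at [0.932, 0.313, 1.498, -0, 1.331, -0.223], TCP at [212.072, 480.267, 231.294] pointing down, gripper open.
Joint ranges: [-2.94, 2.94], [-0.97, 2.17], [0.19, 2.56], [-1.23, 4.37], [0.02, 3.11], [-2.88, 2.88]. Speed limits (rad/s): [2.39, 2.39, 3.01, 3.14, 3.14, 3.14].

INTERFACE

Orientations are given as a unit quaternion [x, y, z, w].
In Python, from cell import ctrl gives the robot as it stands. Calls block until the motion is done:
- ctrl.movep(position, orientation): joint-space move of the TCP to a pose.
- ctrl.line_to(position, speed=150, attitude=None, max_force=None): straight line of the TCP; attitude=None keeps the orientation; speed is the mean speed in mm/s. With max_force (N) it stops when the force on the tool has changed by that much, and returns True; else False.
- ctrl.movej(angles): joint-space move.
- ctrl.ungrasp() and ctrl.clamp(): open the fingers fully, or close them until they stop; the grip force is fixed at half the most.
- ctrl.hold(seconds).
- ctrl.inverse_kinematics(position, orientation): joint angles nearest the present ones, or None.
- ctrl.observe(): the state.
- ctrl.read_camera(name): name is "side" or "top" or "wrist"; returns a dict with "color" (400x640x3 uint8, red, green, blue), "mtx" (3x3 intrinsics, pixels), "world_from_camera" (4x4, takes a point from camera to world coordinates); the wrist camera has in their place "mount" (4x4, takes a point from camera to tool coordinates, whose origin is the TCP and whose axes are the flange's). Camera axes: x right, y down, z forward; pixel columns grow to the right and rows downward; lengths in mm; the calibration is good to about 2 mm. A picture is of the moment at which its call begins: read the wrist's pose just before it. There is no depth.
A pose or a line that the arm cannot do raises ctrl.Unreachable and nothing moves.
- ctrl.job_done(): hands the job in; it is judged then, once.
The state is a dict: "time_s": time; "q": joint angles; "qvel": joint speeds; "joint_torque": joint torques, N m; "tcp_pos": TCP position; "orientation": TCP orientation; "ft_force": force on the tool from outside, world axes, zero at the start; "moment": the same for the moment, N m; "grip_width": opening from 0.0 (shut) to 1.0 (fully open); "grip_force": force on a finger pad.
Only numpy, scipy, OpenCV 4.12 (cv2) and the standard library are available. Lean on these libraries where they do the work, as an engineer would, in place of code of your own. Each camera call takes 0.05 s, during which the arm holds its last target. There are 200 camera calls.

TASK

The filter of the bench dust extractor has been cleaned and its sloping cover is lying loose on its foam gasket. Take the red T-handle lock bolt out of the wooden block, put its T-head lengthwise through the slot in the cover and on through the floating keeper hidden behind it (feel along the slot for it, never force it), then push it in against the gasket and turn it a quarter turn clockwise until it snaps into its seat, so that it holds the cover pulled down by itself when you let go. Leave the other things on the bench where they stand.

Things in the scene. Friction and masses are not known exactly. Their poses are not given: they have to be found in the camera images.
- extractor: Grey dust extractor, fixed: 330 deep (x) x 300 wide (y) x 213 mm high at the back, where a suction spigot stands 52 mm higher; origin under its centre, low front (100 mm) towards -x. Its front slopes at 30 degrees and carries the white filter cover, 174 (up the slope) x 234 mm, loose on a foam gasket, with two steel lift grips 26 mm high, 99 mm either side of the slot's middle.
- slot (a point): Middle of the slot in the cover, on the outer face of the cover as it lies free; fixed to the console, does not move with the cover. z points square out of the sloping face (30 degrees from vertical, leaning to the low front), x up the slope, y level along the slot. The slot is 78 mm (y) x 18 mm (x) in 4 mm sheet. Green marks lie in line with it, red marks (locked) across it.
- keeper (a point): Nominal place of the brass keeper plate behind the cover: middle of its outer face, 40 mm in from the slot point. 6 mm thick, 74 (y) x 80 (x), with a slot 50 mm (y) x 17 mm (x) centred on x = 0. The real keeper floats: its slot's middle is anywhere within 12 mm of this point along y, unmeasured. It stays put under a light touch (12 N sideways shifts it); pushing with over 45 N is forcing.
- seat (a point): Nominal middle of the keeper's underside, 46 mm in from the slot point, axes as slot. Below it, across its slot, two 16 mm wide seats, each between a 2.5 mm ridge and a tall stop. The T-head turns clockwise only (seen from outside), only with its upper side over 2.5 mm below this level; after 90 degrees it meets the stops and, let go, is drawn up into the seats. 30 mm free below.
- cover (a joint): How far the filter cover is pushed in along the slot's -z against its springy gasket, in m: 0 lying free, 0.0105 hard stop. It takes 5 N to start and 1.2 N more per mm. The bolt pushes it in with its collar; with the bolt locked it stays pulled in by about 4 mm.
- bolt_grip (a point): Middle of the red grip bar of the loose T-handle lock bolt (102 mm long, about 0.26 kg). z runs along the bolt from T-head to grip, y along the bar. Bar 72 (y) x 16 (x) x 24 mm (z); under it a stem 18 mm thick, 20 long; then a round collar 42 mm across, 6 thick, its underside 38 mm below this point. Starts upright, T-head down, standing loosely in the block's pocket.
- bolt_head (a point): Centre of the bolt's steel T-head, 85 mm below the middle of the grip bar, same axes: 46 mm (y, in line with the bar) x 13 mm (x) x 10 mm (z). Between head and collar is a shank 12 mm thick and 42 mm long.
- tool_block: Fixed light wooden block, 80 (x) x 130 (y) x 60 mm high, origin under its centre; short burs stand 13 mm above its top near the two long edges. In its middle a pocket 50 mm (y) x 17 mm (x), 55 mm deep, in which the bolt stands with its collar on the block's top.
- ring_box_mid (a point): Middle of a loose open blue box of ring blanks, 85 x 120 x 32 mm high; must not be disturbed.
- jar_mid (a point): Middle of a loose lidded glass jar, 76 mm across, 85 mm high; must not be disturbed.
- oiler_mid (a point): Point 40 mm up in a loose white dropper bottle with blue nozzle, 42 mm across, 118 mm high; must not be disturbed.
Things that resemble listed ones, but are neither listed nor needed, are in the scene too. There is more than one size of the part that bears bolt_grip; the job needs the smallest.

How it is judged:
By the outcome, as a careful person would: the job done as asked, in the order asked, and still so for the second after the job is handed in, with the robot touching nothing.
It also fails if it takes over 61 s, if anything falls off the work surface, if the arm or the gripper's body presses on something with over 40 N, if the wrist force passes 120 N, or if a joint passes its speed limit or range.

## Working session

There is one attempt and no reset: what is moved stays moved. The work goes in short steps, each a Python script; the robot and the scene stay as the last script left them, time stands still between calls to the robot, and variables do not carry over. Pictures are saved under pics/ and viewed, at most 10 in all, crops included, and the job is handed in when it is done.

```bash
mkdir -p pics; ls; python3 - <<'E'
from cell import ctrl
import cv2,numpy as np,pickle
d={}
for n in("side","top","wrist"):
    s=ctrl.observe();c=ctrl.read_camera(n);c["s"]=s;d[n]=c
    cv2.imwrite(f"pics/{n}0.png",c["color"][:,:,::-1])
    print(n,c["mtx"].tolist(),np.round(c.get("world_from_camera",c.get("mount")),3).tolist())
pickle.dump(d,open("v0.pkl","wb"));print(s)
E
```

```text
pics
side [[395.8807977121457, 0.0, 312.50371846189677], [0.0, 395.8807977121457, 201.2050566770654], [0.0, 0.0, 1.0]] [[0.73, -0.528, 0.434, -52.304], [-0.683, -0.558, 0.471, -617.244], [-0.007, -0.64, -0.768, 1031.621], [0.0, 0.0, 0.0, 1.0]]
top [[452.9531780910246, 0.0, 323.3080760473338], [0.0, 452.9531780910246, 200.80133805502456], [0.0, 0.0, 1.0]] [[-0.007, -0.992, 0.125, 269.731], [-1.0, 0.008, 0.011, -57.868], [-0.012, -0.125, -0.992, 1587.419], [0.0, 0.0, 0.0, 1.0]]
wrist [[359.7276257421572, 0.0, 317.5763393635559], [0.0, 359.7276257421572, 198.58405738358726], [0.0, 0.0, 1.0]] [[0.0, -0.949, -0.316, 81.858], [1.0, 0.0, 0.001, -0.636], [-0.001, -0.316, 0.949, -142.678], [0.0, 0.0, 0.0, 1.0]]
{'time_s': 0.1, 'q': array([ 9.31561424e-01,  3.13406391e-01,  1.49838479e+00,  9.93122182e-06,
        1.33097338e+00, -2.23384309e-01]), 'qvel': array([-0.00052558, -0.00105619, -0.00231711, -0.00014306, -0.00021279,
        0.00054637]), 'joint_torque': array([ 5.27161726e-03, -4.12900865e+01, -2.60144752e+01, -6.15519454e-06,
        2.99236846e-03,  6.65042379e-06]), 'tcp_pos': array([211.94309244, 480.06494799, 230.77706679]), 'orientation': array([ 2.06431450e-01,  9.78460890e-01, -5.30272028e-04, -2.49343926e-04]), 'ft_force': array([ 0.61502322, -0.33399457, -0.82728621]), 'moment': array([ 0.02408005, -0.01132853,  0.01694765]), 'grip_force': 0.0, 'grip_width': 1.003531059103844}
```

View pics/side0.png

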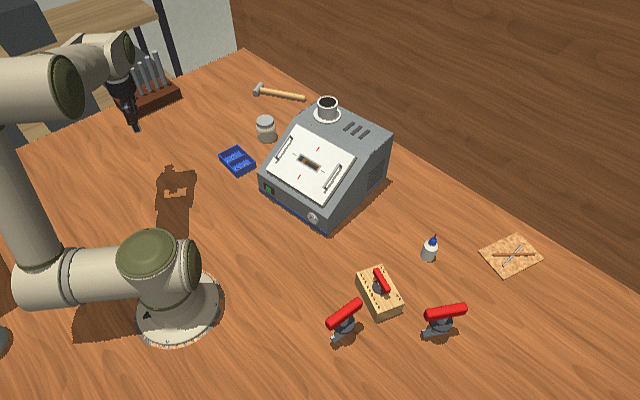

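View pics/top0.png

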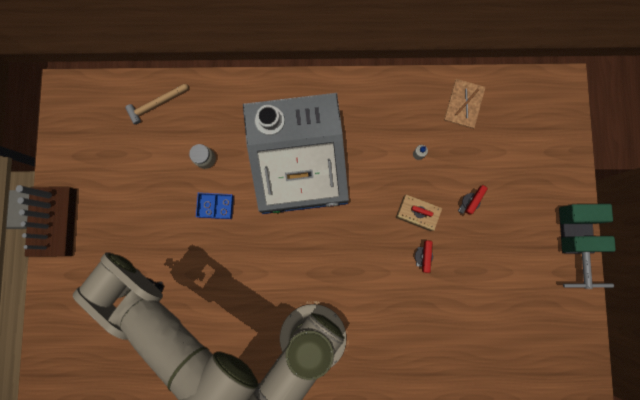

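The red T-bolts in side/top pixels are: in the block (381,280)/(422,211), loose (344,315)/(427,256), and loose (444,315)/(477,199). The one in the block has the shortest bar. I'll measure all three, then take close wrist views.

```bash
cat > h.py <<'E'
import numpy as np,cv2,pickle
from scipy.spatial.transform import Rotation as R
def pose(c):
    if "world_from_camera" in c: return c["world_from_camera"]
    T=np.eye(4);T[:3,:3]=R.from_quat(c["s"]["orientation"]).as_matrix();T[:3,3]=c["s"]["tcp_pos"]
    return T@c["mount"]
def ray(c,p):
    T=pose(c);d=T[:3,:3]@np.linalg.solve(c["mtx"],[p[0],p[1],1.]);return T[:3,3],d/np.linalg.norm(d)
def onplane(c,p,pt,n=(0,0,1)):
    o,d=ray(c,p);n=np.array(n,float);return o+d*((np.array(pt)-o)@n)/(d@n)
def onz(c,p,z): return onplane(c,p,[0,0,z])
def tri(*obs):
    A=np.zeros((3,3));b=np.zeros(3);rs=[ray(c,p) for c,p in obs]
    for o,d in rs:
        M=np.eye(3)-np.outer(d,d);A+=M;b+=M@o
    x=np.linalg.solve(A,b)
    return x,[float(np.linalg.norm(np.cross(x-o,d))) for o,d in rs]
def proj(c,x):
    T=np.linalg.inv(pose(c));v=c["mtx"]@(T[:3,:3]@x+T[:3,3]);return v[:2]/v[2]
def blobs(c,f,amin=15):
    hsv=cv2.cvtColor(c["color"],cv2.COLOR_RGB2HSV);m=f(hsv).astype(np.uint8)
    n,l,st,ce=cv2.connectedComponentsWithStats(m)
    out=[]
    for i in range(1,n):
        if st[i,4]>=amin:
            cn=max(cv2.findContours((l==i).astype(np.uint8),0,2)[0],key=len)
            out.append((ce[i],st[i,4],cv2.minAreaRect(cn)))
    return out
red=lambda h:((h[...,0]<6)|(h[...,0]>174))&(h[...,1]>170)&(h[...,2]>90)
green=lambda h:(h[...,0]>40)&(h[...,0]<85)&(h[...,1]>100)&(h[...,2]>60)
def snap(ctrl,n):
    s=ctrl.observe();c=ctrl.read_camera(n);c["s"]=s;return c
E
python3 - <<'E'
from h import *
d=pickle.load(open("v0.pkl","rb"))
for n in("side","top"):
    for b in blobs(d[n],red,8): print(n,np.round(b[0],1),b[1],np.round(cv2.boxPoints(b[2]),0).tolist())
    for b in blobs(d[n],green,4): print(n,"G",np.round(b[0],1),b[1])
S,T=d["side"],d["top"]
for a,b in(((381,280),(422,211)),((309,162),(299,175)),((327,103),(268,115))):print(tri((S,a),(T,b)))
E
```

```text
side [381.4 280.6] 188 [[371.0, 270.0], [377.0, 266.0], [391.0, 291.0], [385.0, 294.0]]
side [343.4 313.1] 502 [[323.0, 321.0], [358.0, 295.0], [365.0, 305.0], [330.0, 331.0]]
side [445.4 311.3] 521 [[423.0, 309.0], [466.0, 301.0], [468.0, 314.0], [425.0, 322.0]]
side G [267.9 188.6] 17
top [476.9 199.1] 210 [[466.0, 211.0], [482.0, 184.0], [488.0, 188.0], [472.0, 214.0]]
top [421.8 210.7] 96 [[411.0, 209.0], [413.0, 205.0], [433.0, 212.0], [431.0, 216.0]]
top [427.5 256.3] 220 [[423.0, 272.0], [425.0, 240.0], [432.0, 240.0], [430.0, 272.0]]
top G [591.8 212.9] 634
top G [594.2 243.5] 538
(array([ 420.86632511, -365.85298633,   99.44637567]), [0.2003213978204624, 0.2003213978204505])
(array([532.7522902 ,  34.08786925, 170.51668328]), [1.1174308921597085, 1.117430892159664])
(array([700.05082593, 124.1727958 , 257.89100443]), [1.6502403226798932, 1.6502403226801141])
```

```bash
cat >> h.py <<'E'
def slotR(psi):
    ux=np.array([np.cos(psi)*np.cos(np.pi/6),np.sin(psi)*np.cos(np.pi/6),.5]);uy=np.array([-np.sin(psi),np.cos(psi),0])
    return np.c_[ux,uy,np.cross(ux,uy)]
def toolq(Rs,ang):  # tool z = -slot z; ang=0: tool y = +slot x ; clockwise seen from outside positive
    B=Rs@np.array([[0,1,0],[1,0,0],[0,0,-1]]).T
    return (R.from_matrix(B)*R.from_euler('z',ang)).as_quat()
E
python3 - <<'E'
from h import *
from cell import ctrl
Rs=slotR(np.radians(5));P=np.array([533,34,170.])
for a in(-np.pi/2,0,np.pi/2,np.pi,-np.pi):
  for h in(11,100,200):
    q=ctrl.inverse_kinematics(P+Rs[:,2]*h,toolq(Rs,a));print(round(a,2),h,None if q is None else np.round(q,2))
for y in np.radians(np.arange(-200,200,45)):
    q=ctrl.inverse_kinematics([420,-366,250],(R.from_euler('z',y)*R.from_euler('x',np.pi)).as_quat());print(round(np.degrees(y)),None if q is None else np.round(q,2))
E
```

```text
-1.57 11 [-0.24  0.14  1.96  0.31  0.56 -2.12]
-1.57 100 [-0.28 -0.06  1.95  0.26  0.77 -2.08]
-1.57 200 [-0.34 -0.26  1.88  0.24  1.04 -2.07]
0 11 [-0.24  0.14  1.96  0.31  0.56 -0.55]
0 100 [-0.28 -0.06  1.95  0.26  0.77 -0.51]
0 200 [-0.34 -0.26  1.88  0.24  1.04 -0.5 ]
1.57 11 [-0.24  0.14  1.96  0.31  0.56  1.02]
1.57 100 [-0.28 -0.06  1.95  0.26  0.77  1.06]
1.57 200 [-0.34 -0.26  1.88  0.24  1.04  1.07]
3.14 11 [-0.24  0.14  1.96  0.31  0.56  2.6 ]
3.14 100 [-0.28 -0.06  1.95  0.26  0.77  2.63]
3.14 200 [-0.34 -0.26  1.88  0.24  1.04  2.64]
-3.14 11 [-0.24  0.14  1.96  0.31  0.56  2.6 ]
-3.14 100 [-0.28 -0.06  1.95  0.26  0.77  2.63]
-3.14 200 [-0.34 -0.26  1.88  0.24  1.04  2.64]
-200 [-0.93  0.37  1.37  0.    1.4  -2.15]
-155 None
-110 [-0.93  0.37  1.37 -0.    1.4   2.56]
-65 [-0.93  0.37  1.37 -0.    1.4   1.78]
-20 [-0.93  0.37  1.37 -0.    1.4   0.99]
25 [-0.93  0.37  1.37 -0.    1.4   0.21]
70 [-0.93  0.37  1.37  0.    1.4  -0.58]
115 [-0.93  0.37  1.37  0.    1.4  -1.36]
160 [-0.93  0.37  1.37  0.    1.4  -2.15]
```

```bash
python3 - <<'E'
from h import *
from cell import ctrl
Rs=slotR(np.radians(5));P=np.array([533,34,170.])
ctrl.movep(P+Rs[:,2]*90,toolq(Rs,0));ctrl.hold(.2)
c=snap(ctrl,"wrist");pickle.dump(c,open("ws.pkl","wb"));cv2.imwrite("pics/ws.png",c["color"][:,:,::-1])
for n,f in(("R",red),("G",green)):
    for b in blobs(c,f,10): print(n,np.round(b[0],1),b[1],np.round(b[2][1]))
ctrl.movep([415,-340,250],toolq(np.eye(3),0.0+np.radians(10)));ctrl.hold(.2)
c=snap(ctrl,"wrist");pickle.dump(c,open("wb.pkl","wb"));cv2.imwrite("pics/wb.png",c["color"][:,:,::-1])
for b in blobs(c,red,30): print(np.round(b[0],1),b[1],np.round(cv2.boxPoints(b[2])).tolist())
print(c["s"]["time_s"],c["s"]["q"])
E
```

```text
G [121.5  58. ] 249 [35.  8.]
G [312.7 114.7] 57 [23.  2.]
G [316.6 275.1] 28 [16.  1.]
[329.6 205.5] 1446 [[313.0, 245.0], [328.0, 164.0], [347.0, 167.0], [331.0, 248.0]]
[148.3 254.7] 4745 [[77.0, 241.0], [216.0, 231.0], [218.0, 269.0], [79.0, 278.0]]
[382.6 373.9] 2811 [[334.0, 381.0], [346.0, 344.0], [432.0, 372.0], [419.0, 409.0]]
3.9 [-9.03521743e-01  3.24560194e-01  1.43199641e+00  1.59817932e-04
  1.38454526e+00 -7.30309034e-01]
```

View pics/ws.png

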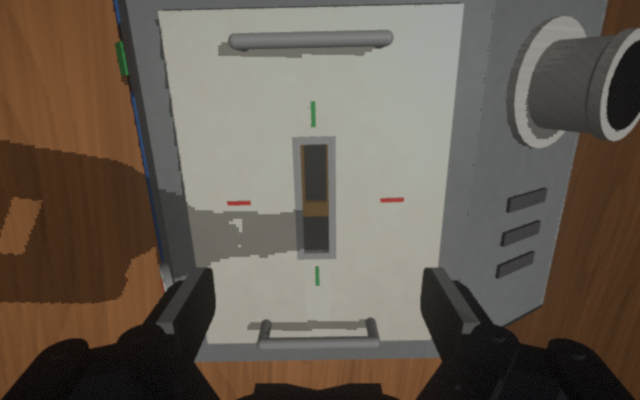

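View pics/wb.png

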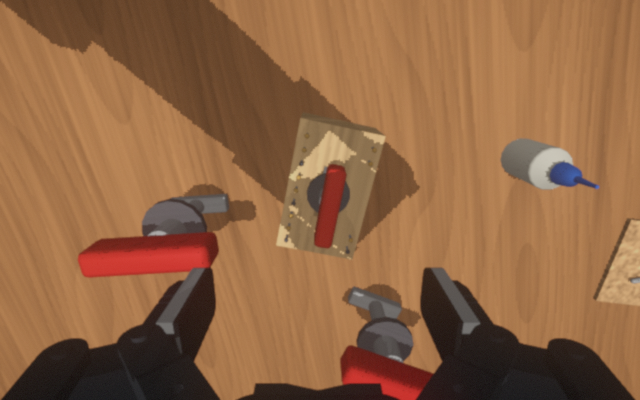

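Wrist slot view: slot at (293–336, 137–259), green marks at (313,115) and (317,275). The brass keeper's -y end bar shows at rows 200–217, so its slot lies above that. In the block view the bolt is at (330,205), with the larger loose ones at (148,255) and (383,374). I'll confirm both in one enlarged crop.

```bash
python3 - <<'E'
from h import *
ws=pickle.load(open("ws.pkl","rb"));wb=pickle.load(open("wb.pkl","rb"));d=pickle.load(open("v0.pkl","rb"))
A=cv2.resize(ws["color"][130:266,280:350],None,fx=4,fy=4,interpolation=cv2.INTER_NEAREST)
B=cv2.resize(wb["color"][112:264,262:402],None,fx=3.5,fy=3.5,interpolation=cv2.INTER_CUBIC)
H=550;o=np.zeros((H,A.shape[1]+B.shape[1],3),np.uint8);o[:A.shape[0],:A.shape[1]]=A;o[:B.shape[0],A.shape[1]:]=B
cv2.imwrite("pics/crop1.png",o[:,:,::-1])
# bar lengths on their planes
for b,z in zip(blobs(wb,red,30),(98+12,)*3):
    bp=cv2.boxPoints(b[2]);w=[onz(wb,p,z) for p in bp];print("bar",np.round(onz(wb,b[0],z),1),[round(float(np.linalg.norm(w[i]-w[i-1]))) for i in range(2)])
print("tri bar",tri((wb,(329.6,205.5)),(d["top"],(421.8,210.7)),(d["side"],(381.4,280.6))))
# profile of slot column and row
g=ws["color"].astype(int)
for v in range(196,222): print(v,g[v,306:324].mean(0).round().tolist(),end=" ")
print()
for v in list(range(132,150))+list(range(244,264)): print(v,g[v,310:320].mean().round(),end=" ")
print()
for r in((150,160),(185,195),(225,235)): print(r,g[r[0]:r[1],288:342].mean((0,2)).round().astype(int).tolist())
E
```

```text
bar [ 421.4 -360.1  110. ] [16, 73]
bar [ 257.9 -377.8  110. ] [37, 121]
bar [ 444.6 -543.5  110. ] [96, 46]
tri bar (array([ 421.94782278, -366.04866765,   94.9738464 ]), [1.1058368637830058, 0.5711802241277384, 0.5541739013899738])
196 [54.0, 52.0, 49.0] 197 [54.0, 52.0, 49.0] 198 [54.0, 52.0, 49.0] 199 [58.0, 54.0, 48.0] 200 [68.0, 58.0, 45.0] 201 [74.0, 61.0, 44.0] 202 [82.0, 67.0, 46.0] 203 [89.0, 72.0, 48.0] 204 [92.0, 74.0, 49.0] 205 [92.0, 74.0, 48.0] 206 [93.0, 74.0, 49.0] 207 [93.0, 74.0, 48.0] 208 [94.0, 74.0, 49.0] 209 [94.0, 74.0, 49.0] 210 [93.0, 74.0, 49.0] 211 [93.0, 74.0, 49.0] 212 [93.0, 75.0, 49.0] 213 [92.0, 74.0, 48.0] 214 [93.0, 74.0, 49.0] 215 [88.0, 71.0, 48.0] 216 [72.0, 62.0, 48.0] 217 [57.0, 53.0, 48.0] 218 [53.0, 51.0, 49.0] 219 [52.0, 51.0, 48.0] 220 [53.0, 51.0, 49.0] 221 [53.0, 51.0, 49.0] 
132 160.0 133 160.0 134 160.0 135 155.0 136 140.0 137 126.0 138 122.0 139 122.0 140 122.0 141 122.0 142 122.0 143 117.0 144 93.0 145 67.0 146 57.0 147 56.0 148 55.0 149 55.0 244 52.0 245 51.0 246 51.0 247 52.0 248 52.0 249 59.0 250 72.0 251 77.0 252 86.0 253 104.0 25
[... 156 characters left out ...]
121, 122, 118, 102, 82, 75, 70, 60, 56, 55, 55, 55, 55, 55, 55, 56, 55, 54, 55, 55, 55, 55, 55, 55, 55, 55, 55, 56, 58, 69, 87, 112, 120, 121, 121, 122, 123, 126, 138, 154, 160, 161, 161, 162, 162]
(185, 195) [160, 160, 160, 160, 160, 155, 136, 123, 119, 120, 120, 120, 119, 108, 86, 73, 69, 59, 54, 53, 52, 53, 52, 52, 52, 52, 52, 52, 53, 53, 52, 52, 52, 52, 52, 53, 53, 54, 61, 75, 96, 114, 119, 120, 120, 121, 122, 132, 153, 160, 161, 161, 161, 161]
(225, 235) [104, 104, 105, 104, 104, 104, 104, 99, 86, 79, 78, 78, 78, 78, 75, 64, 53, 51, 51, 50, 50, 50, 51, 50, 51, 51, 51, 51, 51, 51, 52, 51, 51, 51, 52, 51, 52, 52, 52, 54, 74, 108, 118, 120, 121, 121, 121, 127, 146, 156, 159, 159, 159, 159]
```

View pics/crop1.png

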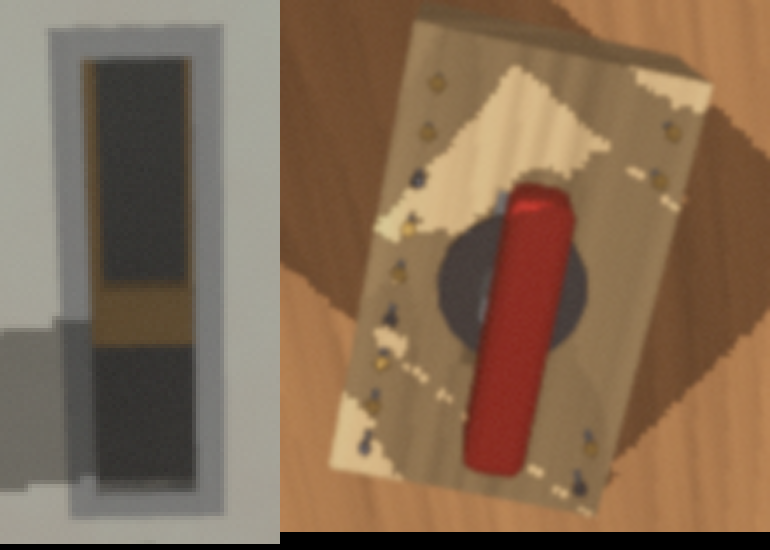

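The crop confirms the bolt in the block: bar about 73 x 16 mm, collar on the block top, against bars of 120 and 96 mm for the loose ones. I'll take a second, half-turned view to cancel camera bias.

```bash
python3 - <<'E'
from h import *
from cell import ctrl
d=pickle.load(open("v0.pkl","rb"));wb=pickle.load(open("wb.pkl","rb"))
ctrl.movep([422,-380,230],toolq(np.eye(3),np.radians(195)));ctrl.hold(.2)
c=snap(ctrl,"wrist");pickle.dump(c,open("wb2.pkl","wb"));cv2.imwrite("pics/wb2.png",c["color"][:,:,::-1])
bb=[b for b in blobs(c,red,300)];print(len(bb))
def axis(cam,b):
    bp=cv2.boxPoints(b[2]);e=sorted([(np.linalg.norm(bp[i]-bp[(i+1)%4]),i) for i in range(4)])[:2]
    m=[(bp[i]+bp[(i+1)%4])/2 for _,i in e];w=[onz(cam,p,98) for p in m];v=w[0]-w[1];return np.degrees(np.arctan2(v[1],v[0]))%180,np.linalg.norm(v)
A=min(blobs(wb,red,300),key=lambda b:np.hypot(*(b[0]-[330,205])))
for b in bb:
    print(np.round(b[0],1),b[1],axis(c,b),onz(c,b[0],98))
    print(tri((wb,A[0]),(c,b[0])))
print("A",axis(wb,A),onz(wb,A[0],98))
cr=[(np.array(p)-[280,0])/3.5+[262,112] for p in((415,18),(712,88),(592,515),(332,466))]
w=[onz(wb,p,60) for p in cr];print(np.round(w,1),np.mean(w,0),[np.linalg.norm(w[i]-w[i-1]) for i in range(4)])
print("topcam bar",onz(d["top"],(421.8,210.7),102),"side",onz(d["side"],(381.4,280.6),98))
E
```

```text
3
[256.9   7.7] 977 (np.float64(165.02991102893435), np.float64(51.40470166941076)) [ 428.52611028 -513.97356002   98.        ]
(array([ 444.66880555, -587.12423794, -431.44568666]), [49.534147913179176, 49.534147913179254])
[536.5 160.1] 6559 (np.float64(173.75193172171828), np.float64(131.18925629510167)) [ 251.42163192 -356.79083948   98.        ]
(array([ 371.58941752, -366.71888988,  209.44410999]), [65.34172259697296, 65.34172259697301])
[323.9 202.8] 1655 (np.float64(70.13833897979434), np.float64(75.79624215416682)) [ 419.93216838 -365.48152555   98.        ]
(array([ 420.55076556, -364.91848289,   96.15713832]), [0.49044633943634475, 0.49044633943626065])
A (np.float64(70.5789079208642), np.float64(75.72483908976822)) [ 421.08309798 -364.33517139   98.        ]
[[ 408.  -289.4   60. ]
 [ 481.7 -320.6   60. ]
 [ 432.6 -439.7   60. ]
 [ 360.3 -410.8   60. ]] [ 420.6406728  -365.13354033   60.        ] [np.float64(130.50060660468725), np.float64(80.12351848531493), np.float64(128.79817414552124), np.float64(77.84589315762976)]
topcam bar [ 421.75646315 -364.83744197  102.        ] side [ 420.84945591 -367.21863075   98.        ]
```

```bash
python3 - <<'E'
from h import *
from cell import ctrl
q=toolq(R.from_euler('z',-20,degrees=True).as_matrix(),0)
ctrl.movep([420.7,-365,150],q);print(ctrl.line_to([420.7,-365,80],speed=80,max_force=8))
s=ctrl.observe();print(s["tcp_pos"],s["ft_force"],s["q"])
ctrl.clamp();ctrl.hold(.2);s=ctrl.observe();print(s["grip_width"]*85,s["grip_force"],s["tcp_pos"],s["ft_force"])
print(ctrl.line_to([420.7,-365,100],speed=40,max_force=15));print(ctrl.observe()["ft_force"])
print(ctrl.line_to([420.7,-365,200],speed=120,max_force=15));ctrl.hold(.2);s=ctrl.observe();print(s["grip_width"]*85,s["ft_force"],s["time_s"])
c=snap(ctrl,"wrist");cv2.imwrite("pics/held.png",c["color"][:,:,::-1]);pickle.dump(c,open("wh.pkl","wb"))
c=snap(ctrl,"side");cv2.imwrite("pics/helds.png",c["color"][:,:,::-1][200:360,300:500]);pickle.dump(c,open("sh.pkl","wb"))
E
```

```text
False
[ 420.89953367 -365.27557683   80.52935445] [ 0.02705095 -0.07276889 -0.29262823] [-9.24989842e-01  5.42379761e-01  1.57956127e+00 -8.77642146e-06
  1.01862287e+00 -5.75882021e-01]
14.98190771627325 59.73565846681595 [ 420.86640896 -365.11897955   80.22080761] [ 0.56961791 -0.14071375  3.39330901]
False
[-0.26165184  0.22940631 -3.70037642]
False
15.11527854095428 [ 0.7952227  -0.18385645 -2.64430606] 13.1583
```

View pics/held.png

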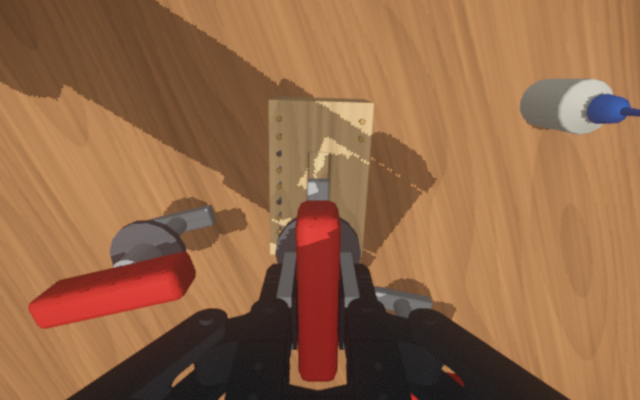

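```bash
python3 - <<'E'
from h import *
from scipy.optimize import least_squares
ws=pickle.load(open("ws.pkl","rb"));wh=pickle.load(open("wh.pkl","rb"));d=pickle.load(open("v0.pkl","rb"))
# held bolt in tool frame
c={"mtx":wh["mtx"],"world_from_camera":wh["mount"]}
for p in((318,204),(318,380)): print("bar end tool",onz(c,p,-29.8))
print("head +x end pred",proj(c,np.array([23,0,62.2])),proj(c,np.array([23,0,72.2])))
# slot: unknown P, psi ; ws ends with 78mm, marks on axis
E1,E2=(313.7,144.5),(316.2,253.3)
reds=[b[0] for b in blobs(ws,lambda h:((h[...,0]<8)|(h[...,0]>172))&(h[...,1]>110)&(h[...,2]>80),8)];print("reds",reds)
def res(x,z):
    P=x[:3];Rs=slotR(x[3]);r=[proj(ws,P+Rs[:,1]*39)-E1,proj(ws,P-Rs[:,1]*39)-E2]
    return np.concatenate(r)
s=least_squares(res,[533,34,170,.08],args=(0,));print("ws only",s.x,np.degrees(s.x[3]),s.cost)
def cen(n,r,f):
    v0,v1,u0,u1=r;g=d[n]["color"][v0:v1,u0:u1].astype(int).mean(2)
    m=(g<f).astype(np.uint8);k,l,st,ce=cv2.connectedComponentsWithStats(m);i=1+np.argmax(st[1:,4]);return ce[i]+[u0,v0],st[i]
for n,r in(("side",(150,175,295,323)),("top",(167,183,285,315))):
    p,st=cen(n,r,130);print(n,p,st, np.round(onz(d[n],p,170),1))
    print("pred",proj(d[n],s.x[:3]))
E
```

```text
bar end tool [ 41.27786482  -0.3915208  -29.8       ]
bar end tool [-32.80884134  -0.33737294 -29.8       ]
head +x end pred [318.44950469 181.82205415] [318.41050458 177.42410289]
reds [array([392.15789474, 199.69736842]), array([239.26923077, 202.69230769]), array([161.76190476, 284.80952381])]
ws only [5.29615146e+02 3.62847500e+01 1.71021204e+02 1.10565793e-01] 6.334953312027874 2.162059481931815e-24
side [308.17741935 162.60483871] [  3   6  21  15 124] [530.5  33.7 170. ]
pred [307.41113681 162.07525501]
top [298.8364486  174.85046729] [  0   3  28  11 214] [532.4  35.3 170. ]
pred [298.49958301 175.66135489]
```

```bash
python3 - <<'E'
from h import *
from cell import ctrl
Rs=slotR(np.radians(6.3));P=np.array([530.5,35.5,171])
s=ctrl.observe();ctrl.line_to([420.7,-365,300],speed=150)
o=[]
for n,a,dy in(("a",np.pi,90),("b",0,-90)):
    ctrl.movep(P+Rs[:,1]*dy+Rs[:,2]*130,toolq(Rs,a));ctrl.hold(.25)
    c=snap(ctrl,"wrist");pickle.dump(c,open(f"s{n}.pkl","wb"))
    u,v=proj(c,P).astype(int);print(n,u,v,ctrl.observe()["time_s"]);u0,v0=max(u-50,0),max(v-70,0)
    o.append(cv2.resize(c["color"][v0:v0+140,u0:u0+100],(400,560),interpolation=cv2.INTER_NEAREST));print(u0,v0,c["color"][v0:v0+140,u0:u0+100].shape)
cv2.imwrite("pics/sab.png",np.hstack(o)[:,:,::-1])
E
```

```text
Traceback (most recent call last):
cell.Unreachable: the arm cannot take that pose within its joint ranges
```

```bash
cat > sv.py <<'E'
from h import *
from cell import ctrl
Rs=slotR(np.radians(6.3));P=np.array([530.5,35.5,171])
o=[]
def pz(a,h=130,k=90):
    q=toolq(Rs,a);return P-R.from_quat(q).as_matrix()[:,0]*k+Rs[:,2]*h,q
A=[a for a in np.radians([180,170,160,150,140,120,100]) if ctrl.inverse_kinematics(*pz(a)) is not None][0]
print(np.degrees(A),ctrl.observe()["tcp_pos"])
for n,a in(("a",A),("b",0)):
    ctrl.movep(*pz(a));ctrl.hold(.25)
    c=snap(ctrl,"wrist");pickle.dump(c,open(f"s{n}.pkl","wb"))
    u,v=proj(c,P).astype(int);u0,v0=max(u-50,0),max(v-70,0)
    im=c["color"][v0:v0+140,u0:u0+100];print(n,u0,v0,im.shape,ctrl.observe()["time_s"])
    o.append(cv2.resize(im,(400,560),interpolation=cv2.INTER_NEAREST))
cv2.imwrite("pics/sab.png",np.hstack(o)[:,:,::-1])
E
python3 sv.py
```

```text
170.0 [ 420.46961619 -364.75454996  298.90034533]
a 266 0 (140, 100, 3) 17.175
b 268 0 (140, 100, 3) 20.4667
```

View pics/sab.png

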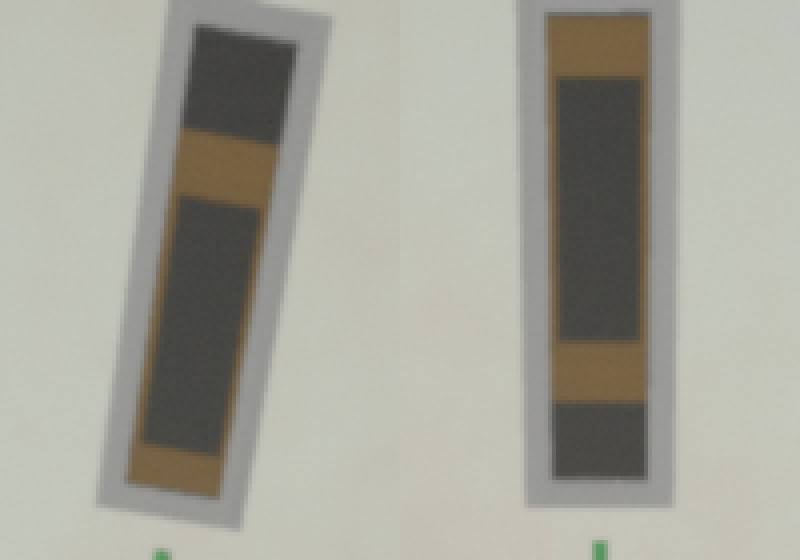

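```bash
python3 - <<'E'
from h import *
from scipy.optimize import least_squares
C={n:pickle.load(open(f"{n}.pkl","rb")) for n in("sa","sb","ws")}
f=lambda L,ox,u0:[((x-ox)/4+u0-.4,y/4-.4) for x,y in L]
# order: each corner as (sx,sy) in slot frame ; image right: a -> -x, b -> +x ; image up: a -> -y, b -> +y
oa=f([(193,26),(297,43),(220,498),(127,483)],0,266);ka=f([(178,198),(261,210),(220,455),(142,442)],0,266);sa=[(1,-1),(-1,-1),(-1,1),(1,1)]
ob=f([(546,12),(650,12),(648,479),(552,479)],400,268);kb=f([(556,78),(642,78),(640,341),(559,341)],400,268);sb=[(-1,1),(1,1),(1,-1),(-1,-1)]
def res(x,views):
    P=x[:3];Rs=slotR(x[3]);r=[]
    for n,o,k,s in views:
        for p,q,(a,b) in zip(o,k,s):
            r.append(proj(C[n],P+Rs@[9*a,39*b,0])-p);r.append(proj(C[n],P+Rs@[8.5*a+x[5],25*b+x[4],-40])-q)
    return np.concatenate(r)
for V in([("sa",oa,ka,sa)],[("sb",ob,kb,sb)],[("sa",oa,ka,sa),("sb",ob,kb,sb)]):
    s=least_squares(res,[530,36,171,.1,9,0],args=(V,));print([v[0] for v in V],np.round(s.x,2),np.degrees(s.x[3]).round(2),"rms px",np.sqrt(np.mean(s.fun**2)).round(2))
E
```

```text
['sa'] [5.3143e+02 3.6630e+01 1.6781e+02 1.2000e-01 9.9800e+00 0.0000e+00] 6.97 rms px 0.31
['sb'] [5.3076e+02 3.6900e+01 1.6894e+02 1.1000e-01 9.7000e+00 8.0000e-02] 6.53 rms px 0.17
['sa', 'sb'] [5.3095e+02 3.6780e+01 1.6863e+02 1.2000e-01 9.8200e+00 3.0000e-02] 6.75 rms px 0.31
```

```bash
cat >> h.py <<'E'
PS=np.array([531.,36.8,168.7]);RS=slotR(np.radians(6.7));HX,KY=0.,9.8
def at(x,y,h): return PS+RS@np.array([x,y,h])
def st(ctrl,m=""):
    s=ctrl.observe();print(m,"t",round(s["time_s"],2),"pos",np.round(RS.T@(s["tcp_pos"]-PS),2),"F",np.round(RS.T@s["ft_force"],1),"M",np.round(RS.T@s["moment"],2),"w",round(s["grip_width"]*85,1));return s
E
python3 - <<'E'
from h import *
from cell import ctrl
q=toolq(RS,0)
ctrl.movep(at(0,KY,95),q);ctrl.hold(.1);st(ctrl,"above")
hit=ctrl.line_to(at(0,KY,60),speed=40,max_force=5);st(ctrl,f"cover {hit}")
if not hit:
    hit=ctrl.line_to(at(0,KY,34.5),speed=40,max_force=5);st(ctrl,f"near keeper {hit}")
    if not hit:
        hit=ctrl.line_to(at(0,KY,24),speed=15,max_force=6);st(ctrl,f"keeper {hit}")
E
```

```text
above t 21.07 pos [ 0.44  9.09 95.26] F [-1.9 -0.2 -3.2] M [-0.    0.53  0.01] w 15.0
cover False t 22.1 pos [ 0.16  9.79 60.18] F [-1.7 -1.9 -2.7] M [-0.01  0.53  0.  ] w 14.8
near keeper False t 22.89 pos [ 0.08  9.82 34.56] F [-1.7  0.  -2.8] M [-0.03  0.56 -0.  ] w 14.6
keeper False t 23.74 pos [ 0.06  9.79 24.04] F [-1.9 -0.3 -2.4] M [-0.07  0.56  0.01] w 15.2
```

```bash
python3 - <<'E'
from h import *
from cell import ctrl
hit=ctrl.line_to(at(0,KY,17),speed=20,max_force=25);st(ctrl,f"touch {hit}")
hit=ctrl.line_to(at(0,KY,11.3),speed=15,max_force=28);s=st(ctrl,f"pushed {hit}")
E
```

```text
touch False t 24.24 pos [ 0.31  9.79 17.22] F [-3.2 -0.1  7.9] M [-0.01  0.86  0.02] w 15.0
pushed False t 24.77 pos [ 0.35  9.78 11.85] F [-5.5 -0.1 14.1] M [-0.14  1.13 -0.02] w 15.2
```

```bash
python3 - <<'E'
from h import *
from cell import ctrl
q=ctrl.inverse_kinematics(at(0,KY,11.0),toolq(RS,0));q0=np.array(q)
for a in (20,40,60,75,85,90):
    t=q0.copy();t[5]+=np.radians(a);ctrl.movej(t);s=st(ctrl,f"{a}")
    M=RS.T@s["moment"]
    if abs(M[2])>2.5 or np.linalg.norm(s["ft_force"])>35: print("stop");break
E
```

```text
20 t 25.2 pos [ 1.16  9.63 11.83] F [-3.   0.2 13.7] M [-0.02  0.86 -0.21] w 14.9
40 t 25.62 pos [ 1.37  9.57 11.89] F [-1.6 -0.7 13.9] M [ 0.04  0.71 -0.13] w 15.2
60 t 26.05 pos [ 1.42  9.58 11.91] F [-1.8  0.5 13.3] M [-0.01  0.68 -0.15] w 15.2
75 t 26.41 pos [ 1.5   9.55 11.93] F [-2.   0.1 12.9] M [ 0.01  0.61 -0.15] w 15.2
85 t 26.7 pos [ 1.49  9.53 11.93] F [-2.2  0.3 13.5] M [-0.04  0.6  -0.13] w 15.0
90 t 26.95 pos [ 1.52  9.52 11.93] F [-1.4  0.2 13.4] M [-0.03  0.67 -0.13] w 15.0
```

```bash
python3 - <<'E'
from h import *
from cell import ctrl
q0=np.array(ctrl.observe()["q"]);s0=st(ctrl,"now")
m0=(RS.T@s0["moment"])[2]
z=RS.T@R.from_quat(s0["orientation"]).as_matrix();print("ang",np.degrees(np.arctan2(z[0,0],z[1,0])))
for a in (1,2,3,4,5):
    t=q0.copy();t[5]+=np.radians(a);ctrl.movej(t);s=st(ctrl,f"+{a}")
    if abs((RS.T@s["moment"])[2]-m0)>0.4: print("stop felt");break
qs=R.from_quat(s["orientation"])
p=RS.T@(s["tcp_pos"]-PS)
for h in (14,15,16,17):
    ctrl.line_to(at(p[0],p[1],h),speed=10);s=st(ctrl,f"h{h}")
    if (RS.T@s["ft_force"])[2]<-1: break
E
```

```text
now t 26.95 pos [ 1.52  9.52 11.93] F [-1.4  0.2 13.4] M [-0.03  0.67 -0.13] w 15.0
ang 90.01245972545749
+1 t 27.2 pos [ 1.89  9.56 12.51] F [-4.5 -0.3 13.1] M [ 0.01  1.16 -0.03] w 14.9
+2 t 27.45 pos [ 2.01  9.54 12.52] F [-3.8  0.7 12.8] M [0.04 1.11 0.03] w 15.0
+3 t 27.7 pos [ 2.12  9.54 12.56] F [-4.2  0.  12.4] M [ 0.06  1.07 -0.06] w 14.8
+4 t 27.95 pos [ 2.17  9.55 12.56] F [-3.9  0.2 12.7] M [0.17 0.98 0.13] w 14.9
+5 t 28.2 pos [ 2.23  9.64 12.57] F [-2.6  1.5 12.6] M [0.34 0.86 0.2 ] w 14.9
h14 t 28.57 pos [ 2.28  9.67 14.26] F [-4.7 -0.5  8.9] M [0.09 1.06 0.23] w 15.4
h15 t 28.82 pos [ 2.28  9.69 15.17] F [-4.3  0.6  7.2] M [0.12 0.97 0.29] w 15.1
h16 t 29.07 pos [ 2.25  9.68 16.08] F [-3.3  0.5  5.2] M [0.24 0.84 0.31] w 15.0
h17 t 29.32 pos [ 2.25  9.67 17.02] F [-2.2  0.7  3.7] M [0.25 0.78 0.34] w 15.2
```

```bash
python3 - <<'E'
from h import *
from cell import ctrl
s=st(ctrl,"now");p=RS.T@(s["tcp_pos"]-PS)
z=RS.T@R.from_quat(s["orientation"]).as_matrix();print("ang",np.degrees(np.arctan2(z[0,0],z[1,0])))
for h in (17.5,18,18.5,19):
    ctrl.line_to(at(p[0],p[1],h),speed=8);s=st(ctrl,f"h{h}")
    if (RS.T@s["ft_force"])[2]<-5: break
c=snap(ctrl,"wrist");cv2.imwrite("pics/lock.png",c["color"][:,:,::-1])
E
```

```text
now t 29.32 pos [ 2.25  9.67 17.02] F [-2.2  0.7  3.7] M [0.25 0.78 0.34] w 15.2
ang 95.00384089328118
h17.5 t 29.57 pos [ 2.24  9.68 17.48] F [-2.   0.9  1.1] M [0.25 0.67 0.34] w 15.1
h18 t 29.82 pos [ 2.2   9.66 17.67] F [ 0.1  0.7 -7.8] M [0.34 0.16 0.32] w 14.6
```

View pics/lock.png

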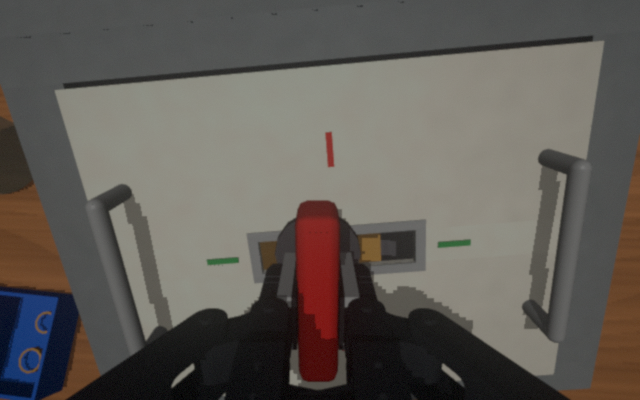

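The bolt pulls up firmly at h≈17.7, which is seat height rather than ridge height (about 15.3), and the bar lies in line with the red mark at (330,150). I'll unload it, release, back off and check.

```bash
python3 - <<'E'
from h import *
from cell import ctrl
s=ctrl.observe();p=RS.T@(s["tcp_pos"]-PS)
ctrl.line_to(at(p[0],p[1],17.6),speed=8);st(ctrl,"unload")
ctrl.ungrasp();st(ctrl,"open")
s=ctrl.observe();p=RS.T@(s["tcp_pos"]-PS)
ctrl.line_to(at(p[0],p[1],110),speed=100);ctrl.hold(.3);st(ctrl,"off")
c=snap(ctrl,"wrist");cv2.imwrite("pics/rel.png",c["color"][:,:,::-1]);pickle.dump(c,open("rel.pkl","wb"))
E
```

```text
unload t 30.12 pos [ 2.24  9.68 17.64] F [-0.9  1.  -2.2] M [0.38 0.38 0.29] w 14.7
open t 30.8 pos [ 2.22  9.65 17.62] F [-0.2  1.1  0.3] M [-0.02  0.24  0.  ] w 85.1
off t 32.17 pos [  2.11   9.67 109.75] F [-0.3  0.8  0.1] M [-0.03  0.26  0.02] w 84.8
```

View pics/rel.png

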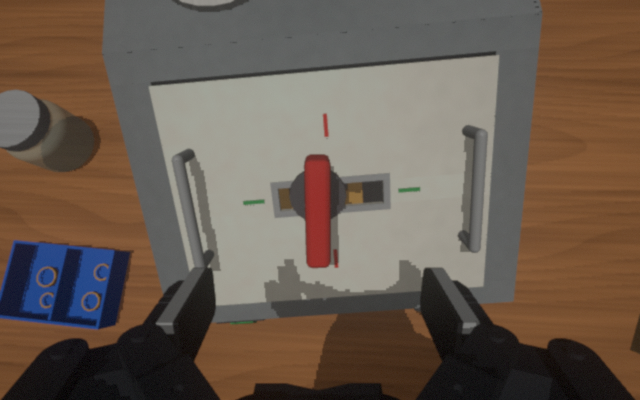

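Released view: red bar from (317,158) to (319,265), within about 4° of the red marks (325,125)–(336,258), which is the seat's play. The slot shows brass either side of the collar, and the box and jar haven't moved. Next I'll check the bar height (expect about 34) from the side and wrist views.

```bash
python3 - <<'E'
from h import *
from cell import ctrl
rel=pickle.load(open("rel.pkl","rb"));S=snap(ctrl,"side");d=pickle.load(open("v0.pkl","rb"))
near=lambda c,p:min(blobs(c,red,30),key=lambda b:np.hypot(*(b[0]-p)))
a=near(rel,(318,210));
b=near(S,(309,155));print(a[0],a[2],b[0],b[1])
x,r=tri((rel,a[0]),(S,b[0]));print("bar in slot frame",RS.T@(x-PS),r)
# predicted bar top outline in wrist: length by height
for g in(28,31.5,34,38):
    e=[proj(rel,PS+RS@(np.array([0,KY,g+12])+s*36*np.array([np.cos(t:=np.radians(4)),-np.sin(t),0]))) for s in(1,-1)];print(g,np.round(e,1).tolist())
# changes elsewhere
diff=np.abs(S["color"].astype(int)-d["side"]["color"]).max(2)
for n,(u,v) in dict(jar=(265,128),box=(237,161),oiler=(430,248),b1=(344,315),b2=(444,315)).items(): print(n,(diff[v-15:v+15,u-15:u+15]>60).sum())
E
```

```text
[317.14379391 213.54613583] ((316.9999694824219, 213.49996948242188), (104.99998474121094, 21.999996185302734), 90.0) [297.46666667 160.91111111] 45
bar in slot frame [-10.38260439  14.85630726  21.45119249] [6.898995038122683, 6.898995038122786]
28 [[316.2, 161.0], [318.3, 267.3]]
31.5 [[316.2, 162.3], [318.3, 269.9]]
34 [[316.2, 163.2], [318.3, 271.9]]
38 [[316.2, 164.8], [318.3, 275.0]]
jar 665
box 0
oiler 0
b1 0
b2 0
```

```bash
python3 - <<'E'
from h import *
from cell import ctrl
rel=pickle.load(open("rel.pkl","rb"));d=pickle.load(open("v0.pkl","rb"))
p=at(0,KY,150);ctrl.line_to(p,speed=150)
ctrl.movej([0.932,0.313,1.498,0,1.331,-0.223]);ctrl.hold(.3)
S=snap(ctrl,"side");T=snap(ctrl,"top");print(S["s"]["time_s"])
near=lambda c,p:min(blobs(c,red,30),key=lambda b:np.hypot(*(b[0]-p)))
b=near(S,(309,150));t=near(T,(299,175))
for n,c,q in(("side",S,b),("top",T,t)):
    print(n,q[0],q[1],"pred",[(g,np.round(proj(c,PS+RS@np.array([0,KY,g])),1).tolist()) for g in(28,34,40)])
x,r=tri((S,b[0]),(T,t[0]));print("bar in slot frame",RS.T@(x-PS),r)
diff=np.abs(S["color"].astype(int)-d["side"]["color"]).max(2)
for n,(u,v) in dict(jar=(265,128),box=(237,161),oiler=(430,248),b1=(344,315),b2=(444,315)).items(): print(n,(diff[v-15:v+15,u-15:u+15]>60).sum())
cv2.imwrite("pics/fin.png",cv2.resize(S["color"][90:240,230:400],None,fx=4,fy=4,interpolation=cv2.INTER_CUBIC)[:,:,::-1])
E
```

```text
34.825
side [301.58415842 155.47524752] 101 pred [(28, [302.1, 157.6]), (34, [301.4, 156.9]), (40, [300.7, 156.2])]
top [295.41573034 177.6741573 ] 89 pred [(28, [295.3, 178.7]), (34, [295.3, 179.4]), (40, [295.3, 180.0])]
bar in slot frame [ 4.92751174  9.54875427 35.93012756] [1.6035806762554496, 1.603580676255233]
jar 0
box 0
oiler 0
b1 0
b2 0
```

View pics/fin.png

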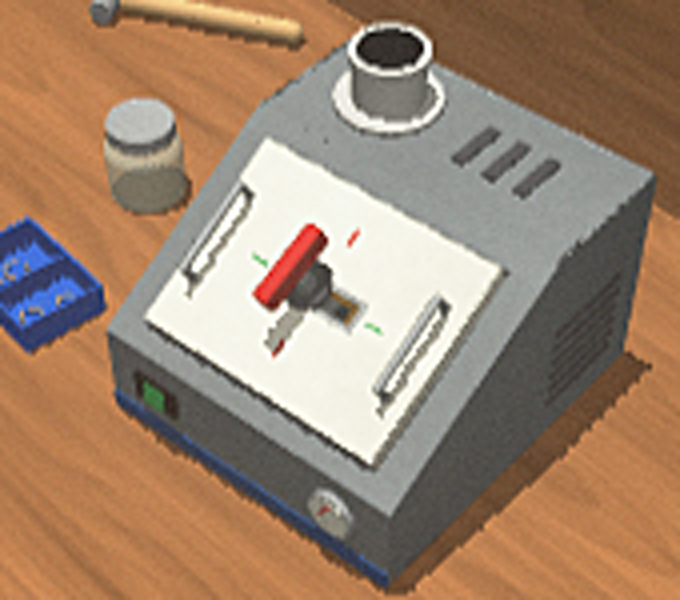

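The final view shows the bolt upright on its own, with its bar across the slot and in line with the red marks. The grip measures about 35 mm out, where seated should be 34. The jar, box, oiler and spare bolts show no change, so I'm handing in.

```bash
python3 -c "
from cell import ctrl
print(ctrl.job_done())"
```

```text
the job is handed in; nothing more can be done
None
```

I put the smallest red lock bolt through the cover and keeper, pushed it in and turned it a quarter turn clockwise into its seat; it stayed in place once released, the jar, box, oiler and spare bolts were not moved, and I handed the job in at about 35 s on the robot's clock.

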